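Feel for the free cells of a light-tight bottle rack and put two bottles away

ROBOT

A 7-joint arm with a two-finger parallel gripper is mounted at the origin on a cart in front of the work surface, level with it; the furniture and walls round the work are solid. World frame = base frame: x ahead of the robot, y to its left, z up, the work surface at z = 0. Lengths are in m, angles in rad, forces in N, time in s.
With the tool pointing down it reaches from about 0.4 to 0.85 m from the base axis. Payload 4.4 kg.
Tool frame: the origin (TCP) lies at the very end of the fingers, on their centre line; the grasp point (between the pads) lies 19 mm behind it; z points along the fingers, x is the direction in which the jaws open and shut, and the axes are right-handed (so a half turn about z gives the same grasp; the last joint's range is limited). The gripper opens to 94 mm and grips with 3 to 60 N. Pads are 16 mm wide; open, the fingers measure 119 mm over their backs; the gripper's body (75 mm by 177 mm) begins 78 mm behind the grasp point.
Start: joints at [-1.19, 0.628, 0.038, 1.517, -0.027, 0.996, -0.02], TCP at [0.281, 0.586, 0.205] pointing down, gripper open.
Joint ranges: [-3.06, 3.06], [-0.37, 2.12], [-1.25, 1.32], [0.18, 2.47], [-1.1, 4.24], [0.23, 1.98], [-2.94, 2.94]. Speed limits (rad/s): [2.57, 2.57, 3.14, 3.14, 3.14, 3.14, 3.14].

INTERFACE

Orientations are given as a 3x3 rotation matrix whose columns are the frame's x, y, z axes.
In Python, from workcell import r, cams, nets gives the robot as it stands.
- The arm moves only by the tool step_arm, never from a script. Its arguments are lists of equal length, an entry for each row: "grip": the opening, from 0 (shut) to 1 (fully open); "linear": the shift along the world's x, y, z each as a share of 0.3 m, from -1 to 1, a list of three; "angular": the turn, a rotation vector about the world's x, y, z each as a share of 180 degrees, from -1 to 1, a list of three. In form: {"grip": [grip, ...], "linear": [[dx, dy, dz], ...], "angular": [[wx, wy, wz], ...]}. A call has exactly 5 rows; each row is the pose to reach, as a shift and turn from the pose commanded when the call began, turning the shorter way round; what a row does not reach only later rows make up. A row lasts 1/8 s, in which the tool goes at most 62.5 mm and 10.7 degrees, less where a joint would pass 70% of its speed; a pose out of reach is approached as far as the arm can. A call with a number of a shift or a turn outside -1 to 1 is refused whole. A call with a gripper value outside its range is refused whole. The fingers move at their own pace and stop on an object; the grip force is fixed at half the most. Time passes only in rows, so rows that repeat a pose let the fingers close, or fill a call up. It gives the time, the measured TCP pose, the force and the opening at its end, in the units of the state.
- r.observe(): the state, without advancing time (a new reading comes with each control period).
- cams.snapshot(name): name is "scene" or "side" or "wrist"; returns the picture (400x640x3 uint8, red, green, blue); there is no depth.
- cams.camera_model(name): a dict with "K" (3x3 intrinsics, pixels), "rvec" (rotation vector, rad) and "tvec" (3), from world to camera coordinates, as OpenCV has them; the wrist camera has in their place "hand_eye" (4x4, takes a point from camera to tool coordinates, whose origin is the TCP and whose axes are the tool frame's). Camera axes: x right, y down, z forward; pixel columns grow to the right and rows downward; lengths in m; the calibration is good to about 2 mm. A picture is of the moment at which its call begins: read the wrist's pose just before it. camera_model takes no time and is no camera call.
- r.finish_job(): hands the job in, once; it reports no verdict.
Trained networks look in the newest picture that a camera, given by its name, has taken for a name from the list of things; names that differ only in an ending like _2 or _b are one class to them, and where a whole thing is asked for, a point or a joint stands for the part that bears it (a point fixed in the world has none). Each returns a list of dicts, best first, with "conf" (0 to 1); they miss things now and then, are a little off and sometimes report something else, mostly with a low value. They report only what shows in the picture. A call takes as long as a camera call. They do not tell look-alikes from the thing itself.
- nets.look_for(camera, thing): "position" ([column, row] in pixels, amid what is visible of it).
The state is a dict: "time_s": time; "q": joint angles; "joint_velocities": joint speeds; "joint_efforts": joint torques, N m; "eef_pos": TCP position; "eef_rot": TCP orientation; "contact_force": force on the tool from outside, world axes, zero at the start; "torque": the same for the moment, N m; "grip_width": finger opening in m.
Only numpy, scipy, OpenCV 4.12 (cv2) and the standard library are available. Lean on these libraries where they do the work, as an engineer would, in place of code of your own. Each camera call takes 0.05 s, during which the arm holds its last target.

TASK

Two bottles of light-curing lacquer have been left out on the bench: put each away in an empty cell of the dark light-tight rack, set down upright on the cell's floor (not dropped in) so that the sprung flaps can close over it. Four of the six cells already hold a bottle and nobody can see which, so feel down through the flaps to find the two that are free. Never lay a bottle over, and leave the tin and the solder spool where they are.

Things in the scene. Friction and masses are not known exactly. Their poses are not given: they have to be found in the camera images.
- rack: Dark grey bottle rack with bright aluminium deck, 107 mm (x) by 200 mm (y), 114 mm high, fixed; its rubber foot is 3 mm wider all round, a handle on each y end reaches 14 mm out. Origin: centre of its underside on the bench; z up; at yaw 0 x points away from the robot, y to its left; yaw within 15 degrees. Two rows of three cells: pitch 51 mm along x, 65 mm along y.
- flaps (a point): Middle of the deck (114 mm up). Each cell is closed by two grey leaves with black rubber lips, 23 mm long, hinged 4 mm under the deck on its near and far sides (pins along the rack's y). Pushed, they swing down: under 1 N for closed fingertips, up to about 3 N for a bottle; they spring shut when nothing is between them. They hide whether a cell is taken.
- cell_floor (a point): Middle of the rack at cell floor height (5 mm up). Cells are clear 46 mm (x) by 60 mm (y), parted by 5 mm walls up to the deck. Four cells, different each time, hold a bottle like the two outside, near the cell's middle: its cap top is 84 mm up, 30 mm under the deck, and stops what is pushed down there. The two others are empty to the floor.
- cell_1 (a point): Mouth of cell 1 (near row, left, as seen from the robot when the rack's yaw is 0): centre of the cell, at deck height (114 mm above the bench). It is the same whether the cell is taken or free.
- cell_2 (a point): Mouth of cell 2 (near row, middle, as seen from the robot when the rack's yaw is 0): centre of the cell, at deck height (114 mm above the bench). It is the same whether the cell is taken or free.
- cell_3 (a point): Mouth of cell 3 (near row, right, as seen from the robot when the rack's yaw is 0): centre of the cell, at deck height (114 mm above the bench). It is the same whether the cell is taken or free.
- cell_4 (a point): Mouth of cell 4 (far row, left, as seen from the robot when the rack's yaw is 0): centre of the cell, at deck height (114 mm above the bench). It is the same whether the cell is taken or free.
- cell_5 (a point): Mouth of cell 5 (far row, middle, as seen from the robot when the rack's yaw is 0): centre of the cell, at deck height (114 mm above the bench). It is the same whether the cell is taken or free.
- cell_6 (a point): Mouth of cell 6 (far row, right, as seen from the robot when the rack's yaw is 0): centre of the cell, at deck height (114 mm above the bench). It is the same whether the cell is taken or free.
- bottle_left: Small closed glass lacquer bottle with a tall light-wood screw cap, standing upright: 79 mm tall in all, round glass body 31 mm across up to 46 mm, cap 17 mm in diameter from there to the top; 55 to 90 g. Origin: centre of its underside, z up. Grip it by the cap. Stands on the bench to the robot's left of the rack; the tall rolling mill stands on the bench just beyond it.
- bottle_right: Small closed glass lacquer bottle with a tall light-wood screw cap, standing upright: 79 mm tall in all, round glass body 31 mm across up to 46 mm, cap 17 mm in diameter from there to the top; 55 to 90 g. Origin: centre of its underside, z up. Grip it by the cap. Stands on the bench to the robot's right of the rack.
- tin: Bystander: round flat silver tin with a lid, 60 mm across, 27 mm high, left near corner of the bench. Origin: centre of its underside.
- spool: Bystander: whitish spool of solder wire lying flat, 60 mm across, 32 mm high, at the near edge of the bench beyond the right-hand bottle. Origin: centre of its underside.
Mind the look-alikes: they are no part of the job. What is shaped like the bottle_left but green is not meant. Leave any turquoise look-alike of the bottle_right alone.

How it is judged:
On the way:
1. one bottle stands upright on the floor of a free cell, under the flaps (((z of bottle_left in the frame of rack between 0 and 0.01 m and x of bottle_left in the frame of rack between -0.049 and 0.049 m and y of bottle_left in the frame of rack between -0.095 and 0.095 m and angle between bottle_left's own z axis and vertical below 0.15 rad) or (z of bottle_right in the frame of rack between 0 and 0.01 m and x of bottle_right in the frame of rack between -0.049 and 0.049 m and y of bottle_right in the frame of rack between -0.095 and 0.095 m and angle between bottle_right's own z axis and vertical below 0.15 rad))), for 0.2 s.
At the end, for the whole second after the job is handed in: Both bottles stand in cells of the rack, each with its underside less than 10 mm above the rack's underside (the cell floor is at 5 mm), tilted by less than 0.15 rad, and at rest (z of bottle_left in the frame of rack between 0 and 0.01 m and x of bottle_left in the frame of rack between -0.049 and 0.049 m and y of bottle_left in the frame of rack between -0.095 and 0.095 m and angle between each of bottle_left, bottle_right's own z axis and vertical below 0.15 rad and z of bottle_right in the frame of rack between 0 and 0.01 m and x of bottle_right in the frame of rack between -0.049 and 0.049 m and y of bottle_right in the frame of rack between -0.095 and 0.095 m and linear speed of each of bottle_left, bottle_right below 0.02 m/s); the robot touches nothing.
It fails at once if a bottle is laid over (tilted by more than 0.6 rad) (angle between any of bottle_left, bottle_right's own z axis and vertical above 0.6 rad).
It fails at once if the tin or the spool is shoved by more than 30 mm (distance of any of tin, spool from where it was at the start of the episode above 0.03 m).
It fails at once if a bottle is dropped into the rack instead of being set down (it falls inside at over 0.9 m/s) (((z of bottle_left in the frame of rack below 0.1 m and x of bottle_left in the frame of rack between -0.049 and 0.049 m and y of bottle_left in the frame of rack between -0.095 and 0.095 m) and linear speed of bottle_left above 0.9 m/s) or ((z of bottle_right in the frame of rack below 0.1 m and x of bottle_right in the frame of rack between -0.049 and 0.049 m and y of bottle_right in the frame of rack between -0.095 and 0.095 m) and linear speed of bottle_right above 0.9 m/s)).
It also fails if it takes over 72 s, if anything falls off the work surface, if the arm or the gripper's body presses on something with over 40 N, if the wrist force passes 120 N, or if a joint passes its speed limit or range.

## Working session

There is one attempt and no reset: what is moved stays moved. The work goes in short steps, Python scripts to look and compute and a tool call to move; the robot and the scene stay as the last step left them, time stands still between calls to the robot, and variables do not carry over. Pictures are saved under pics/ and viewed, and the job is handed in when it is done.

Besides the shell and the picture viewer there is one more tool, called after "Call:" as name(argument=value, ...), one argument or row to a line, values as JSON. step_arm: Moves the arm, as the interface text tells. Shift numbers are shares of 0.3 m and turn numbers shares of 180 degrees, none past 1 either way. Its arguments: {"type":"object","properties":{"grip":{"type":"array","items":{"type":"number"}},"linear":{"type":"array","items":{"type":"array","items":{"type":"number"}}},"angular":{"type":"array","items":{"type":"array","items":{"type":"number"}}}},"required":["grip","linear","angular"]}

```bash
ls; mkdir -p pics; python3 - <<'E'
from workcell import r,cams,nets
import cv2,numpy as np
s=r.observe(); print(s['time_s'],s['eef_pos'],s['eef_rot'],s['contact_force'],s['grip_width'])
for c in ['scene','side','wrist']:
    im=cams.snapshot(c); cv2.imwrite(f'pics/a_{c}.png',im[:,:,::-1])
    print(c,cams.camera_model(c))
    for t in ['rack','flaps','cell_floor','bottle_left','bottle_right','cell_1','cell_2','cell_3','cell_4','cell_5','cell_6']:
        print(t,[(np.round(d['position']),round(d['conf'],2)) for d in nets.look_for(c,t)][:4]) if c!='wrist' else 0
print(r.observe()['time_s'])
E
```

```text
pics
0.0 [0.28052979 0.58561424 0.20457645] [[ 4.32068566e-01  9.01840410e-01 -7.93587834e-04]
 [ 9.01838848e-01 -4.32069294e-01 -1.67853844e-03]
 [-1.85665873e-03  9.55535988e-06 -9.99998276e-01]] [-0.41390938 -0.32664053  1.20585239] 0.09388644332998525
scene {'K': array([[430.23627533,   0.        , 321.82526171],
       [  0.        , 430.23627533, 195.51208296],
       [  0.        ,   0.        ,   1.        ]]), 'rvec': array([ 1.91551287, -0.77010915,  0.4827332 ]), 'tvec': array([-0.38941016,  0.22529188,  0.88670903])}
rack [(array([318., 216.]), 0.57)]
flaps [(array([319., 218.]), 0.71)]
cell_floor [(array([319., 217.]), 0.87)]
bottle_left [(array([242., 197.]), 0.79), (array([261., 208.]), 0.53)]
bottle_right [(array([382., 272.]), 0.68), (array([349., 261.]), 0.64)]
cell_1 [(array([320., 214.]), 0.72)]
cell_2 [(array([320., 214.]), 0.72)]
cell_3 [(array([320., 214.]), 0.72)]
cell_4 [(array([320., 214.]), 0.72)]
cell_5 [(array([320., 214.]), 0.72)]
cell_6 [(array([320., 214.]), 0.72)]
side {'K': array([[491.44181397,   0.        , 314.1239999 ],
       [  0.        , 491.
[... 521 characters left out ...]
rray([307., 206.]), 0.94)]
cell_3 [(array([307., 206.]), 0.94)]
cell_4 [(array([307., 206.]), 0.94)]
cell_5 [(array([307., 206.]), 0.94)]
cell_6 [(array([307., 206.]), 0.94)]
wrist {'K': array([[322.88267247,   0.        , 321.34028156],
       [  0.        , 322.88267247, 195.00695327],
       [  0.        ,   0.        ,   1.        ]]), 'hand_eye': array([[ 9.99999808e-01, -3.99416331e-04,  4.73329671e-04,
        -1.12916053e-03],
       [ 2.70579183e-04,  9.69215029e-01,  2.46215666e-01,
        -7.16965964e-02],
       [-5.57100789e-04, -2.46215491e-01,  9.69214951e-01,
        -1.79351318e-01],
       [ 0.00000000e+00,  0.00000000e+00,  0.00000000e+00,
         1.00000000e+00]])}
1.25
```

View pics/a_scene.png

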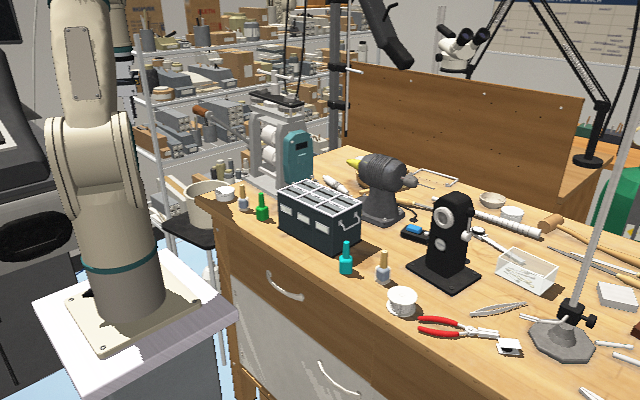

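View pics/a_side.png

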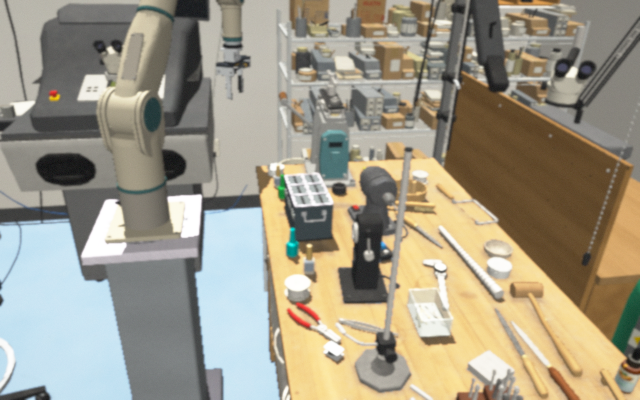

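View pics/a_wrist.png

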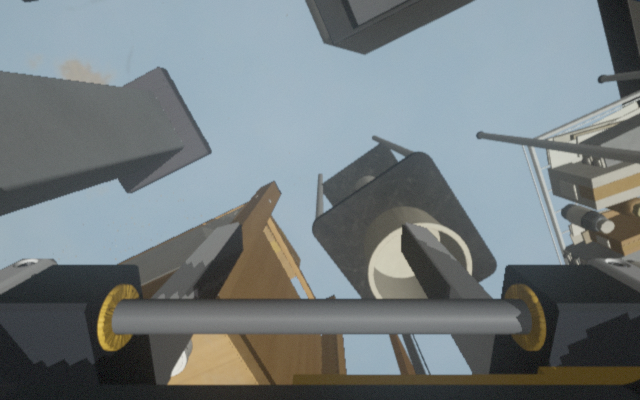

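```bash
python3 -c "
import cv2
a=cv2.imread('pics/a_scene.png')[150:310,210:410];cv2.imwrite('pics/z1.png',cv2.resize(a,None,fx=3.7,fy=3.7,interpolation=cv2.INTER_CUBIC))
a=cv2.imread('pics/a_side.png')[140:290,230:400];cv2.imwrite('pics/z2.png',cv2.resize(a,None,fx=4,fy=4,interpolation=cv2.INTER_CUBIC))"
```

```text
(no output)
```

View pics/z1.png

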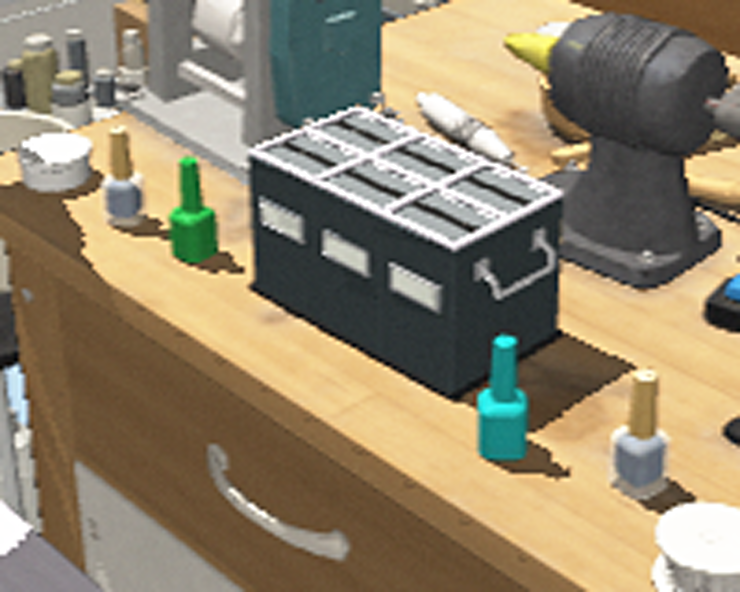

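View pics/z2.png

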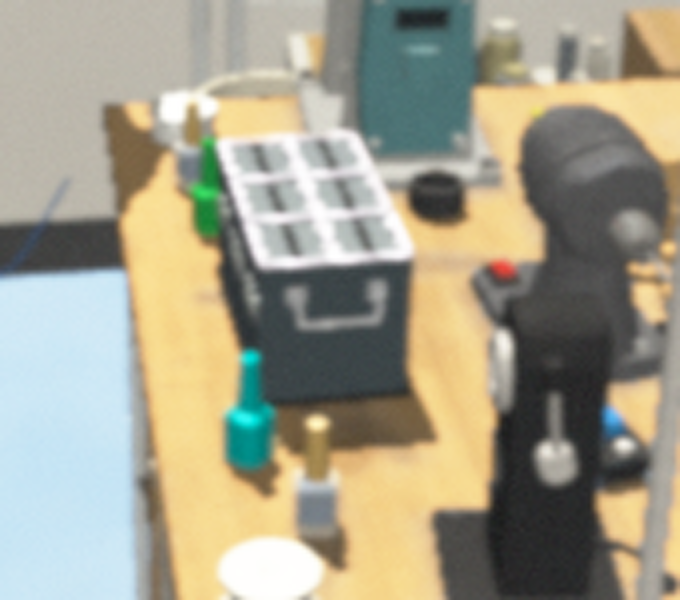

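```bash
cat > h.py <<'E'
import numpy as np,cv2
from scipy.optimize import least_squares
from workcell import r,cams,nets
def proj(c,P):
    m=cams.camera_model(c); return cv2.projectPoints(np.array(P,float).reshape(-1,1,3),m['rvec'],m['tvec'],m['K'],None)[0].reshape(-1,2)
def ray(c,px,z):
    m=cams.camera_model(c)
    if c=='wrist':
        s=r.observe();T=np.eye(4);T[:3,:3]=s['eef_rot'];T[:3,3]=s['eef_pos'];T=T@m['hand_eye'];o=T[:3,3];R=T[:3,:3]
    else:
        R=cv2.Rodrigues(m['rvec'])[0].T;o=-R@m['tvec']
    d=R@np.linalg.inv(m['K'])@np.array([px[0],px[1],1.]); return o+d*(z-o[2])/d[2]
def corners(p):
    c,s=np.cos(p[2]),np.sin(p[2]); L=np.array([[-.0535,.1],[.0535,.1],[.0535,-.1],[-.0535,-.1]])
    return np.c_[p[0]+c*L[:,0]-s*L[:,1],p[1]+s*L[:,0]+c*L[:,1],np.full(4,.114)]
E
python3 - <<'E'
from h import *
S=np.array([[277.6,190.5],[306.5,179.7],[361.9,201.9],[333.5,217]])
D=np.array([[285.5,175.8],[317.5,173],[332.5,203.8],[295.5,206.2]])
for c,px in(('scene',S),('side',D)):
    f=least_squares(lambda p:(proj(c,corners(p))-px).ravel(),[.5,0.1,0]); print(c,f.x,f.cost); print((f.fun).reshape(-1,2).round(1).tolist())
f=least_squares(lambda p:np.r_[(proj('scene',corners(p))-S).ravel(),(proj('side',corners(p))-D).ravel()],[.5,0.1,0]); print(f.x,f.fun.round(1))
for n,a,b in(('L',(242.2,185.1),(278.2,165.7)),('R',(384.3,250.5),(309.2,245))):
    print(n,ray('scene',a,.079),ray('side',b,.079))
print('tin',ray('scene',(225,190),.027),'spool',ray('scene',(403,294),.032))
E
```

```text
scene [ 0.4663152  -0.06531972  0.02922169] 1.6385851530356603
[[-0.9, 0.1], [0.1, -1.1], [1.1, 0.2], [-0.3, 0.2]]
side [ 0.46836527 -0.06555894  0.02766697] 2.561380914873199
[[-1.3, -0.7], [1.1, -0.0], [1.0, -0.1], [-0.7, 0.4]]
[ 0.46764504 -0.06478396  0.02871259] [-0.6 -0.1  0.3 -1.3  1.3 -0.1 -0.1 -0.1 -1.6 -0.8  0.8 -0.1  0.7 -0.2
 -1.   0.3]
L [0.40586946 0.18733347 0.079     ] [0.40909876 0.18150518 0.079     ]
R [ 0.43593413 -0.30263284  0.079     ] [ 0.43562665 -0.30366316  0.079     ]
tin [0.40857809 0.29000511 0.027     ] spool [ 0.39701106 -0.38590204  0.032     ]
```

Call:
step_arm(
  grip=[0.45,0.45,0.45,0.45,0.45],
  linear=[
    [0.07,-0.15,0.05],
    [0.14,-0.35,0.1],
    [0.2,-0.55,0.15],
    [0.25,-0.75,0.15],
    [0.3,-0.95,0.15],
  ],
  angular=[
    [0,0,0.03],
    [0,0,0.06],
    [0,0,0.1],
    [0,0,0.13],
    [0,0,0.152],
  ],
)

```text
time_s: 1.88
eef_pos: [0.3708, 0.3026, 0.251]
eef_rot: [[-0.033, 0.999, 0.001], [0.999, 0.033, 0.001], [0.001, 0.001, -1.0]]
contact_force: [1.3, -0.8, 0.7]
grip_width: 0.0475
```

Call:
step_arm(
  grip=[0.45,0.45,0.45,0.45,0.45],
  linear=[
    [0.02,-0.2,0],
    [0.05,-0.36,0],
    [0.05,-0.36,0],
    [0.05,-0.36,0],
    [0.05,-0.36,0],
  ],
  angular=[
    [0,0,0],
    [0,0,0],
    [0,0,0],
    [0,0,0],
    [0,0,0],
  ],
)

```text
time_s: 2.5
eef_pos: [0.3848, 0.1979, 0.2505]
eef_rot: [[-0.033, 0.999, 0.0], [0.999, 0.033, 0.001], [0.001, 0.0, -1.0]]
contact_force: [0.2, -0.5, 0.1]
grip_width: 0.0422
```

```bash
cat > look.py <<'E'
import sys
from h import *
n=sys.argv[1]; s=r.observe(); im=cams.snapshot('wrist'); cv2.imwrite(f'pics/{n}.png',im[:,:,::-1])
print(s['time_s'],s['eef_pos'].round(4),s['eef_rot'].round(3).tolist(),s['contact_force'].round(1),s['grip_width'],s['q'].round(2))
np.savez(f'pics/{n}.npz',p=s['eef_pos'],R=s['eef_rot'])
for t in sys.argv[2:]: print(t,[(np.round(d['position'],1),round(d['conf'],2)) for d in nets.look_for('wrist',t)])
E
python3 look.py w1 bottle_left
```

```text
2.5 [0.3848 0.1979 0.2505] [[-0.033, 0.999, 0.0], [0.999, 0.033, 0.001], [0.001, 0.0, -1.0]] [ 0.2 -0.5  0.1] 0.04216724444993914 [-0.51  0.26 -0.03  2.03  0.01  0.86  1.05]
bottle_left [(array([252.7, 188.6]), 0.69), (array([316.9, 185.2]), 0.66), (array([392.2, 188.4]), 0.23)]
```

View pics/w1.png

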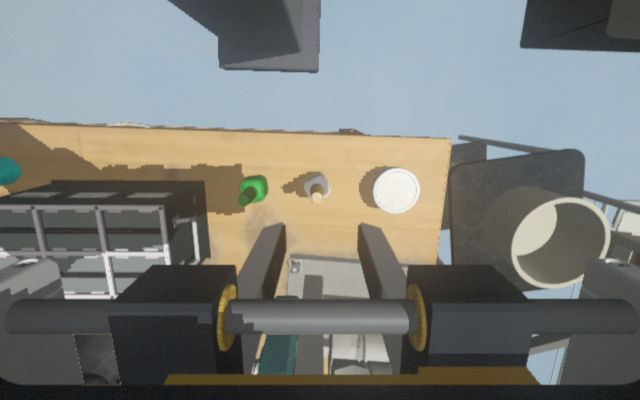

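```bash
python3 - <<'E'
from h import *
im=cv2.imread('pics/w1.png');cv2.imwrite('pics/z3.png',cv2.resize(im[160:260,0:440],None,fx=1.8,fy=5))
cv2.imwrite('pics/z4.png',cv2.resize(im[160:220,230:350],None,fx=6,fy=6,interpolation=cv2.INTER_CUBIC))
for n,p,z in(('cap',(316.5,198),.079),('green',(247,200),.079),('rackNL',(165,207),.114),('millcorner',(290,258),.0),('tin',(396,190),.027)): print(n,ray('wrist',p,z))
E
```

```text
cap [0.40539853 0.1922936  0.079     ]
green [0.41026825 0.11422306 0.079     ]
rackNL [0.41063445 0.03862959 0.114     ]
millcorner [0.51714403 0.15619707 0.        ]
tin [0.4052248  0.29357562 0.027     ]
```

View pics/z4.png

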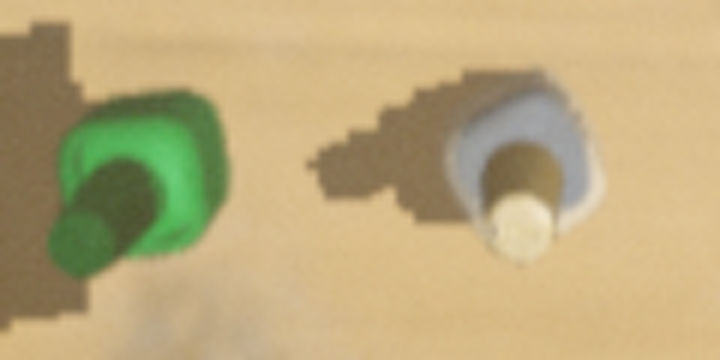

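Call:
step_arm(
  grip=[0,0,0,0,0],
  linear=[
    [0,-0.1,0.15],
    [0.05,-0.27,0.25],
    [0.1,-0.45,0.35],
    [0.1,-0.65,0.43],
    [0.1,-0.85,0.43],
  ],
  angular=[
    [0,0,0],
    [0,0,0],
    [0,0,0],
    [0,0,0],
    [0,0,0],
  ],
)

```text
time_s: 3.22
eef_pos: [0.4164, -0.0591, 0.3812]
eef_rot: [[-0.033, 0.999, 0.004], [0.999, 0.033, 0.0], [-0.0, 0.004, -1.0]]
contact_force: [1.0, 1.0, 0.3]
grip_width: 0.0004
```

Call:
step_arm(
  grip=[0,0,0,0,0],
  linear=[
    [0,0,0],
    [0,0,0],
    [0,0,0],
    [0,0,0],
    [0,0,0],
  ],
  angular=[
    [0,0,0],
    [0,0,0],
    [0,0,0],
    [0,0,0],
    [0,0,0],
  ],
)

```text
time_s: 3.85
eef_pos: [0.4151, -0.0574, 0.3794]
eef_rot: [[-0.032, 0.999, -0.0], [0.999, 0.032, 0.0], [0.0, -0.0, -1.0]]
contact_force: [0.7, 0.5, 0.6]
grip_width: 0.0008
```

```bash
python3 look.py w2; python3 -c "
import cv2
im=cv2.imread('pics/w2.png');cv2.imwrite('pics/z5.png',cv2.resize(im[100:300,200:440],None,fx=3.3,fy=3,interpolation=cv2.INTER_CUBIC))"
```

```text
3.85 [ 0.4151 -0.0574  0.3794] [[-0.032, 0.999, -0.0], [0.999, 0.032, 0.0], [0.0, -0.0, -1.0]] [0.7 0.5 0.6] 0.0007529196673332531 [-0.09  0.11  0.18  1.83 -0.02  1.2   1.7 ]
```

View pics/w2.png

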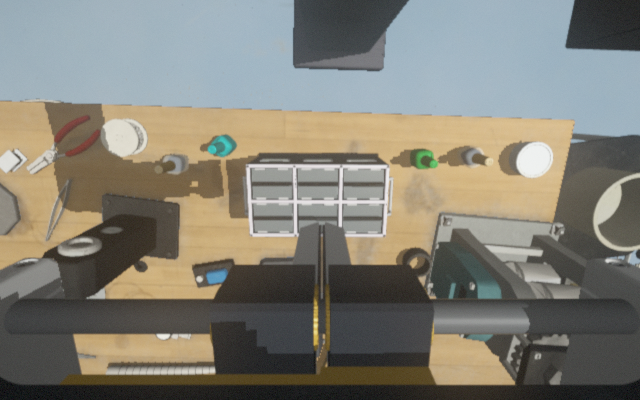

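View pics/z5.png

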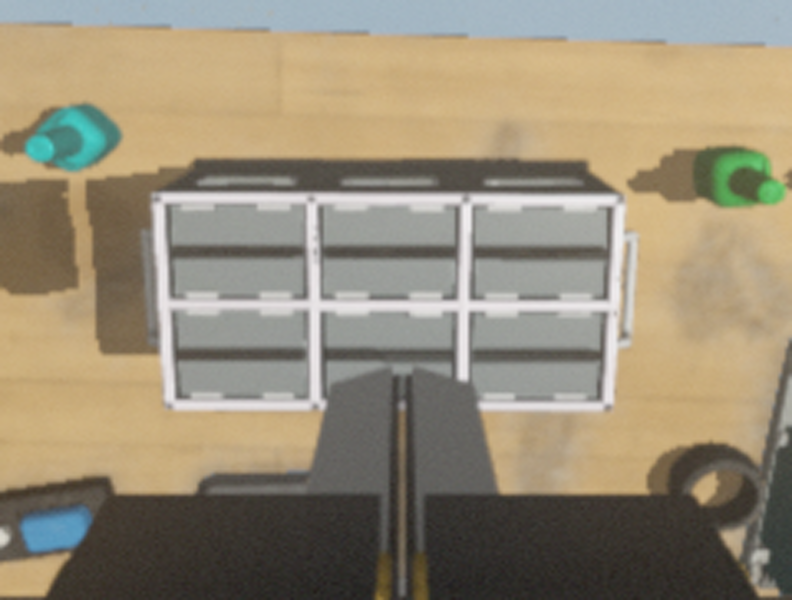

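```bash
python3 - <<'E'
from h import *
P=np.array([ray('wrist',p,.114) for p in [(389.7,165),(385.8,236.7),(250.9,235.7),(246.1,164.7)]]);print(P)
f=least_squares(lambda p:(corners(p)-P)[:,:2].ravel(),[.46,-.06,0]);print(f.x,(f.fun*1e3).round(1))
p=f.x
print('L',ray('wrist',(488.5,160),.079),'R',ray('wrist',(160,168),.079),'G',ray('wrist',(433,163),.079),'T',ray('wrist',(212,149),.079))
for q in [f.x,[(f.x[0]*1+.4676)/2,(f.x[1]-.0648)/2,(f.x[2]+.0287)/2]]:
  c,s=np.cos(q[2]),np.sin(q[2])
  print([[round(q[0]+c*x-s*y,4),round(q[1]+s*x+c*y,4)] for x in(-.0255,.0255) for y in(.065,0,-.065)])
E
```

```text
[[ 0.41003905  0.0366655   0.114     ]
 [ 0.51622515  0.03982632  0.114     ]
 [ 0.52083289 -0.15828336  0.114     ]
 [ 0.41587743 -0.16261135  0.114     ]]
[ 0.46574363 -0.06110072  0.02831163] [-0.6  0.7  0.2  0.5  1.2 -1.3 -0.8  0. ]
L [0.40317813 0.19115966 0.079     ] R [ 0.43066523 -0.29984434  0.079     ] G [0.41027318 0.10884729 0.079     ] T [ 0.39976481 -0.22041221  0.079     ]
[[np.float64(0.4384), np.float64(0.0032)], [np.float64(0.4403), np.float64(-0.0618)], [np.float64(0.4421), np.float64(-0.1268)], [np.float64(0.4894), np.float64(0.0046)], [np.float64(0.4912), np.float64(-0.0604)], [np.float64(0.4931), np.float64(-0.1254)]]
[[np.float64(0.4393), np.float64(0.0013)], [np.float64(0.4412), np.float64(-0.0637)], [np.float64(0.443), np.float64(-0.1287)], [np.float64(0.4903), np.float64(0.0028)], [np.float64(0.4922), np.float64(-0.0622)], [np.float64(0.494), np.float64(-0.1272)]]
```

Call:
step_arm(
  grip=[0,0,0,0,0],
  linear=[
    [0.04,-0.01,-0.15],
    [0.086,-0.018,-0.35],
    [0.086,-0.018,-0.55],
    [0.086,-0.018,-0.72],
    [0.086,-0.018,-0.83],
  ],
  angular=[
    [0,0,0],
    [0,0,0],
    [0,0,0],
    [0,0,0],
    [0,0,0],
  ],
)

```text
time_s: 4.53
eef_pos: [0.4399, -0.0633, 0.1283]
eef_rot: [[-0.031, 1.0, -0.002], [1.0, 0.031, 0.0], [0.0, -0.002, -1.0]]
contact_force: [-0.0, -1.3, -0.0]
grip_width: 0.0007
```

Call:
step_arm(
  grip=[0,0,0,0,0],
  linear=[
    [0,0,-0.05],
    [0,0,-0.1],
    [0,0,-0.13],
    [0,0,-0.155],
    [0,0,-0.165],
  ],
  angular=[
    [0,0,0],
    [0,0,0],
    [0,0,0],
    [0,0,0],
    [0,0,0],
  ],
)

```text
time_s: 5.15
eef_pos: [0.4425, -0.0638, 0.0838]
eef_rot: [[-0.03, 1.0, 0.004], [1.0, 0.03, 0.0], [0.0, 0.004, -1.0]]
contact_force: [-8.0, 1.0, 64.3]
grip_width: 0.0003
```

Call:
step_arm(
  grip=[0,0,0,0,0],
  linear=[
    [0,0,0.05],
    [0,0,0.15],
    [0,0,0.165],
    [0,0.1,0.165],
    [0,0.218,0.165],
  ],
  angular=[
    [0,0,0],
    [0,0,0],
    [0,0,0],
    [0,0,0],
    [0,0,0],
  ],
)

```text
time_s: 5.78
eef_pos: [0.4408, 0.0021, 0.1301]
eef_rot: [[-0.029, 1.0, 0.0], [1.0, 0.029, -0.0], [-0.0, 0.0, -1.0]]
contact_force: [-0.0, -0.3, -1.1]
grip_width: 0.0006
```

Call:
step_arm(
  grip=[0,0,0,0,0],
  linear=[
    [-0.006,0,-0.05],
    [-0.006,0,-0.1],
    [-0.006,0,-0.14],
    [-0.006,0,-0.157],
    [-0.006,0,-0.157],
  ],
  angular=[
    [0,0,0],
    [0,0,0],
    [0,0,0],
    [0,0,0],
    [0,0,0],
  ],
)

```text
time_s: 6.4
eef_pos: [0.4393, 0.0018, 0.0843]
eef_rot: [[-0.03, 1.0, 0.001], [1.0, 0.03, 0.001], [0.0, 0.001, -1.0]]
contact_force: [-2.6, 0.3, 14.3]
grip_width: 0.0002
```

Call:
step_arm(
  grip=[0,0,0,0,0],
  linear=[
    [0,0,0.08],
    [0,0,0.157],
    [0.03,0,0.157],
    [0.1,0.005,0.157],
    [0.17,0.005,0.157],
  ],
  angular=[
    [0,0,0],
    [0,0,0],
    [0,0,0],
    [0,0,0],
    [0,0,0],
  ],
)

```text
time_s: 7.02
eef_pos: [0.4908, 0.0034, 0.1296]
eef_rot: [[-0.031, 1.0, -0.001], [1.0, 0.031, 0.0], [0.0, -0.0, -1.0]]
contact_force: [-0.4, -0.1, -1.0]
grip_width: 0.0005
```

Call:
step_arm(
  grip=[0,0,0,0,0],
  linear=[
    [0,0,-0.05],
    [0,0,-0.1],
    [0,0,-0.14],
    [0,0,-0.157],
    [0,0,-0.157],
  ],
  angular=[
    [0,0,0],
    [0,0,0],
    [0,0,0],
    [0,0,0],
    [0,0,0],
  ],
)

```text
time_s: 7.65
eef_pos: [0.4903, 0.0033, 0.0843]
eef_rot: [[-0.03, 1.0, 0.001], [1.0, 0.03, 0.0], [0.0, 0.001, -1.0]]
contact_force: [-1.7, 0.2, 13.7]
grip_width: 0.0004
```

Call:
step_arm(
  grip=[0,0,0,0,0],
  linear=[
    [0,0,0.08],
    [0,0,0.157],
    [0,-0.03,0.157],
    [0.006,-0.12,0.157],
    [0.006,-0.217,0.157],
  ],
  angular=[
    [0,0,0],
    [0,0,0],
    [0,0,0],
    [0,0,0],
    [0,0,0],
  ],
)

```text
time_s: 8.28
eef_pos: [0.4913, -0.0626, 0.1294]
eef_rot: [[-0.032, 1.0, -0.001], [1.0, 0.032, 0.0], [0.0, -0.001, -1.0]]
contact_force: [0.1, -0.1, 0.2]
grip_width: 0.0008
```

Call:
step_arm(
  grip=[0,0,0,0,0],
  linear=[
    [0,0,-0.05],
    [0,0,-0.1],
    [0,0,-0.14],
    [0,0,-0.157],
    [0,0,-0.157],
  ],
  angular=[
    [0,0,0],
    [0,0,0],
    [0,0,0],
    [0,0,0],
    [0,0,0],
  ],
)

```text
time_s: 8.9
eef_pos: [0.4923, -0.0608, 0.0843]
eef_rot: [[-0.032, 0.999, 0.001], [0.999, 0.032, 0.001], [0.001, 0.001, -1.0]]
contact_force: [-2.6, 0.5, 14.7]
grip_width: 0.0006
```

Call:
step_arm(
  grip=[0,0,0,0,0],
  linear=[
    [0,0,0.08],
    [0,0,0.157],
    [0,-0.03,0.157],
    [0.006,-0.12,0.157],
    [0.006,-0.217,0.157],
  ],
  angular=[
    [0,0,0],
    [0,0,0],
    [0,0,0],
    [0,0,0],
    [0,0,0],
  ],
)

```text
time_s: 9.52
eef_pos: [0.4933, -0.1271, 0.1293]
eef_rot: [[-0.032, 0.999, -0.001], [0.999, 0.032, 0.0], [0.0, -0.001, -1.0]]
contact_force: [-0.7, -0.2, -0.3]
grip_width: 0.0004
```

Call:
step_arm(
  grip=[0,0,0,0,0],
  linear=[
    [0,0,-0.05],
    [0,0,-0.1],
    [0,0,-0.14],
    [0,0,-0.157],
    [0,0,-0.157],
  ],
  angular=[
    [0,0,0],
    [0,0,0],
    [0,0,0],
    [0,0,0],
    [0,0,0],
  ],
)

```text
time_s: 10.15
eef_pos: [0.4932, -0.1261, 0.0828]
eef_rot: [[-0.032, 0.999, -0.001], [1.0, 0.032, 0.001], [0.001, -0.001, -1.0]]
contact_force: [0.1, 0.4, -0.3]
grip_width: 0.0004
```

Call:
step_arm(
  grip=[0,0,0,0.3,0.4],
  linear=[
    [0,0,0.18],
    [-0.05,0,0.36],
    [-0.15,-0.2,0.5],
    [-0.25,-0.38,0.55],
    [-0.31,-0.56,0.55],
  ],
  angular=[
    [0,0,0],
    [0,0,0],
    [0,0,0],
    [0,0,0],
    [0,0,0],
  ],
)

```text
time_s: 10.78
eef_pos: [0.4045, -0.2863, 0.25]
eef_rot: [[-0.032, 0.999, 0.004], [0.999, 0.032, -0.002], [-0.002, 0.004, -1.0]]
contact_force: [1.2, -1.2, 0.1]
grip_width: 0.0168
```

Call:
step_arm(
  grip=[0.4,0.4,0.4,0.4,0.4],
  linear=[
    [0,0,0],
    [0,0,0],
    [0,0,0],
    [0,0,0],
    [0,0,0],
  ],
  angular=[
    [0,0,0],
    [0,0,0],
    [0,0,0],
    [0,0,0],
    [0,0,0],
  ],
)

```text
time_s: 11.4
eef_pos: [0.4048, -0.2842, 0.2475]
eef_rot: [[-0.032, 0.999, -0.0], [0.999, 0.032, 0.0], [0.0, -0.0, -1.0]]
contact_force: [-0.1, -0.7, 0.6]
grip_width: 0.0371
```

```bash
python3 look.py w3 bottle_right; python3 -c "
import cv2
im=cv2.imread('pics/w3.png');cv2.imwrite('pics/z6.png',cv2.resize(im[100:240,220:420],None,fx=4,fy=4,interpolation=cv2.INTER_CUBIC))"
```

```text
11.4 [ 0.4048 -0.2842  0.2475] [[-0.032, 0.999, -0.0], [0.999, 0.032, 0.0], [0.0, -0.0, -1.0]] [-0.1 -0.7  0.6] 0.03713561430757996 [ 0.4   0.36  0.21  1.89 -0.09  0.9   2.26]
bottle_right [(array([307.2, 193. ]), 0.83), (array([370.5, 171. ]), 0.8)]
```

View pics/w3.png

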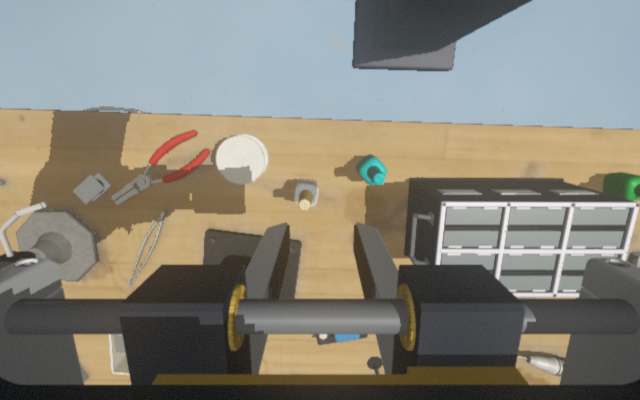

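View pics/z6.png

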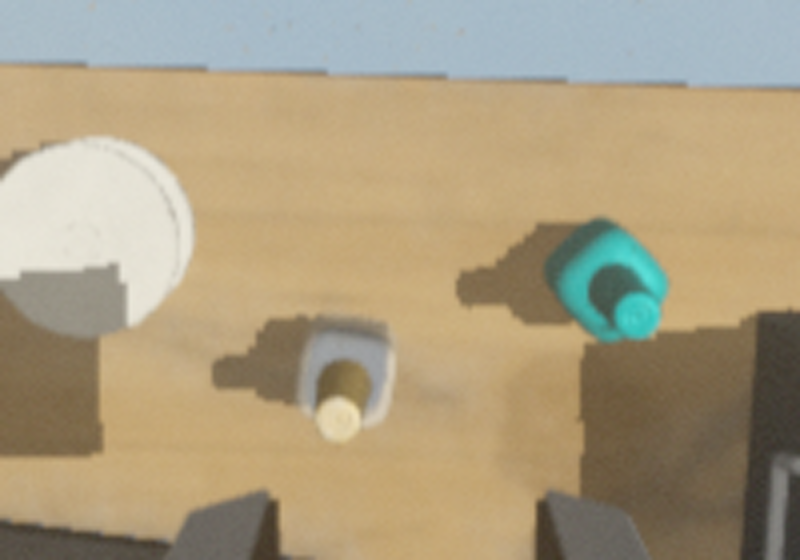

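```bash
python3 - <<'E'
from h import *
print(ray('wrist',(304.5,204.5),.079), ray('wrist',(205,232),0.005),ray('wrist',(300,240),.005),ray('wrist',(377,180),.079),ray('wrist',(242,158),.032))
for p in [(430,270),(481,247),(450,190),(432,200),(437,273)]: print('scene',p,ray('scene',p,.0))
a=ray('scene',(447,270),.0); m=proj('scene',[[a[0],a[1],z] for z in (0.1,.15,.2,.25)]);print(a,m)
E
```

```text
[ 0.43247749 -0.30315402  0.079     ] [ 0.49770829 -0.44375805  0.005     ] [ 0.50551903 -0.31176467  0.005     ] [ 0.40201714 -0.22402899  0.079     ] [ 0.38909497 -0.38291146  0.032     ]
scene (430, 270) [ 0.54641057 -0.35566944  0.        ]
scene (481, 247) [ 0.72273507 -0.38990161  0.        ]
scene (450, 190) [ 0.96158295 -0.15740387  0.        ]
scene (432, 200) [ 0.85836972 -0.15736491  0.        ]
scene (437, 273) [ 0.54819068 -0.37327271  0.        ]
[ 0.57497987 -0.38293321  0.        ] [[452.96916151 233.02384619]
 [456.16678133 213.21609228]
 [459.52027371 192.44278098]
 [463.04132075 170.63154728]]
```

Call:
step_arm(
  grip=[0.4,0.4,0.4,0.4,0.4],
  linear=[
    [0.05,-0.03,-0.1],
    [0.094,-0.063,-0.25],
    [0.094,-0.063,-0.42],
    [0.094,-0.063,-0.57],
    [0.094,-0.063,-0.65],
  ],
  angular=[
    [0,0,0],
    [0,0,0],
    [0,0,0],
    [0,0,0],
    [0,0,0],
  ],
)

```text
time_s: 12.12
eef_pos: [0.4316, -0.303, 0.0502]
eef_rot: [[-0.031, 1.0, -0.003], [1.0, 0.031, 0.002], [0.002, -0.003, -1.0]]
contact_force: [0.6, 0.4, 0.1]
grip_width: 0.0372
```

Call:
step_arm(
  grip=[0.4,0.1,0,0,0],
  linear=[
    [0,0,0],
    [0,0,0],
    [0,0,0],
    [0,0,0],
    [0,0,0],
  ],
  angular=[
    [0,0,0],
    [0,0,0],
    [0,0,0],
    [0,0,0],
    [0,0,0],
  ],
)

```text
time_s: 12.75
eef_pos: [0.4334, -0.3042, 0.0537]
eef_rot: [[-0.031, 1.0, 0.002], [1.0, 0.031, -0.001], [-0.001, 0.002, -1.0]]
contact_force: [-0.7, 0.0, 6.7]
grip_width: 0.0162
```

Call:
step_arm(
  grip=[0,0,0,0,0],
  linear=[
    [0,0,0.1],
    [0,0,0.25],
    [0,0,0.4],
    [0,0,0.5],
    [0,0.1,0.5],
  ],
  angular=[
    [0,0,0],
    [0,0,0],
    [0,0,0],
    [0,0,0],
    [0,0,0],
  ],
)

```text
time_s: 13.38
eef_pos: [0.4338, -0.2767, 0.2054]
eef_rot: [[-0.027, 1.0, 0.005], [1.0, 0.027, -0.004], [-0.005, 0.005, -1.0]]
contact_force: [0.9, 0.2, -1.1]
grip_width: 0.0163
```

Call:
step_arm(
  grip=[0,0,0,0,0],
  linear=[
    [0.05,0.12,0],
    [0.12,0.28,0],
    [0.18,0.42,0],
    [0.2,0.493,0],
    [0.2,0.493,0],
  ],
  angular=[
    [0,0,0],
    [0,0,0],
    [0,0,0],
    [0,0,0],
    [0,0,0],
  ],
)

```text
time_s: 14.0
eef_pos: [0.4928, -0.124, 0.2026]
eef_rot: [[-0.035, 0.999, -0.0], [0.999, 0.035, 0.001], [0.001, -0.0, -1.0]]
contact_force: [0.1, -0.2, -0.9]
grip_width: 0.0162
```

```bash
python3 look.py w4; python3 -c "
from h import *
im=cams.snapshot('scene');cv2.imwrite('pics/s4.png',cv2.resize(im[120:280,210:410,::-1],None,fx=3.7,fy=3.7,interpolation=cv2.INTER_CUBIC))"
```

```text
14.0 [ 0.4928 -0.124   0.2026] [[-0.035, 0.999, -0.0], [0.999, 0.035, 0.001], [0.001, -0.0, -1.0]] [ 0.1 -0.2 -0.9] 0.01621821722012193 [ 0.06  0.44  0.19  1.91 -0.11  0.8   1.92]
```

View pics/w4.png

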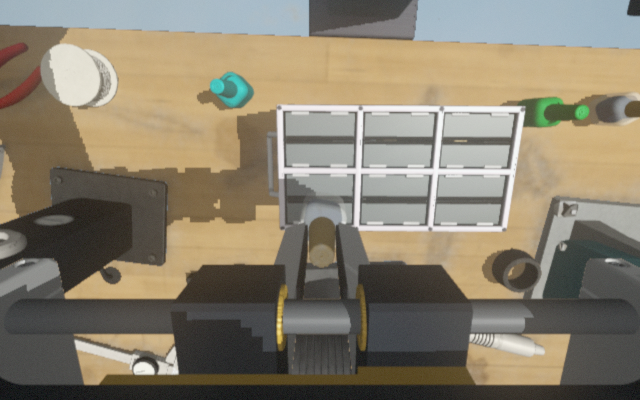

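View pics/s4.png

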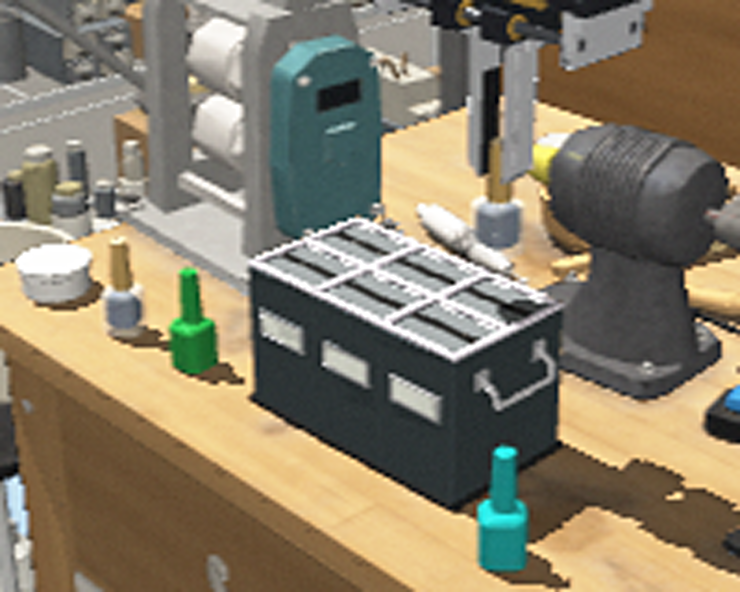

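```bash
python3 -c "
import cv2
im=cv2.imread('pics/w4.png');cv2.imwrite('pics/z7.png',cv2.resize(im[95:245,265:535],None,fx=2.96,fy=4,interpolation=cv2.INTER_CUBIC))"
```

```text
(no output)
```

View pics/z7.png

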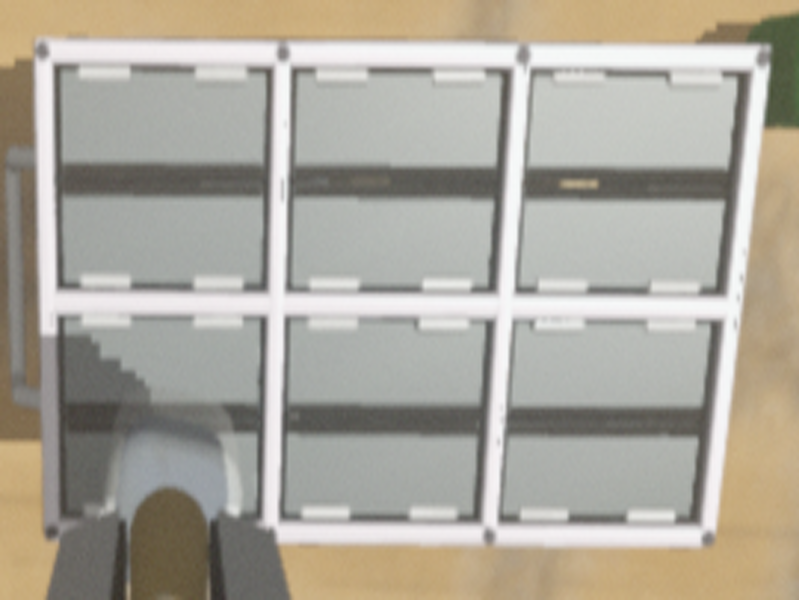

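```bash
python3 - <<'E'
from h import *
d=np.load('pics/w4.npz')
C=lambda u:(265+u[0]/2.96,95+u[1]/4.)
P=np.array([ray('wrist',C(p),.114) for p in [(771,44),(717,546),(43,540),(35,39)]])
f=least_squares(lambda p:(corners(p)-P)[:,:2].ravel(),[.46,-.06,0]);q=f.x;print(q,(f.fun*1e3).round(1))
c,s=np.cos(q[2]),np.sin(q[2])
print([[round(float(q[0]+c*x-s*y),4),round(float(q[1]+s*x+c*y),4)] for x in(-.0255,.0255) for y in(.065,0,-.065)])
E
```

```text
[ 0.46542317 -0.06483128  0.02433893] [-0.2  0.6  0.1 -0.5  0.4  0.3 -0.3 -0.4]
[[0.4383, -0.0005], [0.4399, -0.0655], [0.4415, -0.1304], [0.4893, 0.0008], [0.4909, -0.0642], [0.4925, -0.1292]]
```

Call:
step_arm(
  grip=[0,0,0,0,0],
  linear=[
    [0,-0.012,-0.02],
    [0,-0.012,-0.08],
    [0,-0.012,-0.15],
    [0,-0.012,-0.21],
    [0,-0.012,-0.26],
  ],
  angular=[
    [0,0,0],
    [0,0,0],
    [0,0,0],
    [0,0,0],
    [0,0,0],
  ],
)

```text
time_s: 14.72
eef_pos: [0.492, -0.131, 0.1237]
eef_rot: [[-0.028, 1.0, -0.001], [1.0, 0.028, -0.0], [-0.0, -0.001, -1.0]]
contact_force: [0.2, -0.5, -1.0]
grip_width: 0.0163
```

Call:
step_arm(
  grip=[0,0,0,0,0],
  linear=[
    [0,0,-0.05],
    [0,0,-0.1],
    [0,0,-0.15],
    [0,0,-0.19],
    [0,0,-0.2],
  ],
  angular=[
    [0,0,0],
    [0,0,0],
    [0,0,0],
    [0,0,0],
    [0,0,0],
  ],
)

```text
time_s: 15.35
eef_pos: [0.4921, -0.1294, 0.0637]
eef_rot: [[-0.031, 1.0, -0.001], [1.0, 0.031, 0.0], [0.0, -0.001, -1.0]]
contact_force: [-0.6, 0.4, -0.1]
grip_width: 0.0168
```

Smooth. Slow touchdown.

Call:
step_arm(
  grip=[0,0,0,0,0],
  linear=[
    [0,0,-0.004],
    [0,0,-0.008],
    [0,0,-0.012],
    [0,0,-0.016],
    [0,0,-0.017],
  ],
  angular=[
    [0,0,0],
    [0,0,0],
    [0,0,0],
    [0,0,0],
    [0,0,0],
  ],
)

```text
time_s: 15.98
eef_pos: [0.4926, -0.1295, 0.0596]
eef_rot: [[-0.031, 1.0, 0.0], [1.0, 0.031, -0.0], [-0.0, 0.0, -1.0]]
contact_force: [0.2, -0.2, -0.6]
grip_width: 0.0165
```

Call:
step_arm(
  grip=[0,0,0,0,0],
  linear=[
    [0,0,-0.002],
    [0,0,-0.004],
    [0,0,-0.006],
    [0,0,-0.006],
    [0,0,-0.006],
  ],
  angular=[
    [0,0,0],
    [0,0,0],
    [0,0,0],
    [0,0,0],
    [0,0,0],
  ],
)

```text
time_s: 16.6
eef_pos: [0.4928, -0.1295, 0.0587]
eef_rot: [[-0.031, 1.0, 0.001], [1.0, 0.031, 0.0], [0.0, 0.001, -1.0]]
contact_force: [-1.8, 0.7, 9.2]
grip_width: 0.0165
```

Call:
step_arm(
  grip=[0.2,0.24,0.28,0.28,0.28],
  linear=[
    [0,0,0],
    [0,0,0],
    [0,0,0],
    [0,0,0],
    [0,0,0],
  ],
  angular=[
    [0,0,0],
    [0,0,0],
    [0,0,0],
    [0,0,0],
    [0,0,0],
  ],
)

```text
time_s: 17.23
eef_pos: [0.4925, -0.1295, 0.0576]
eef_rot: [[-0.031, 1.0, -0.0], [1.0, 0.031, 0.0], [0.0, -0.0, -1.0]]
contact_force: [0.1, -0.3, -0.1]
grip_width: 0.0258
```

Call:
step_arm(
  grip=[0.28,0.28,0.28,0.28,0.28],
  linear=[
    [0,0,0.05],
    [0,0,0.12],
    [0,0,0.2],
    [0,0,0.3],
    [0,0,0.45],
  ],
  angular=[
    [0,0,0],
    [0,0,0],
    [0,0,0],
    [0,0,0],
    [0,0,0],
  ],
)

```text
time_s: 17.85
eef_pos: [0.4919, -0.1293, 0.1941]
eef_rot: [[-0.031, 1.0, -0.001], [1.0, 0.031, 0.0], [0.0, -0.001, -1.0]]
contact_force: [1.3, -0.3, -0.4]
grip_width: 0.0264
```

```bash
python3 look.py w5
```

```text
17.85 [ 0.4919 -0.1293  0.1941] [[-0.031, 1.0, -0.001], [1.0, 0.031, 0.0], [0.0, -0.001, -1.0]] [ 1.3 -0.3 -0.4] 0.026389047520588727 [ 0.06  0.45  0.2   1.92 -0.12  0.78  1.93]
```

View pics/w5.png

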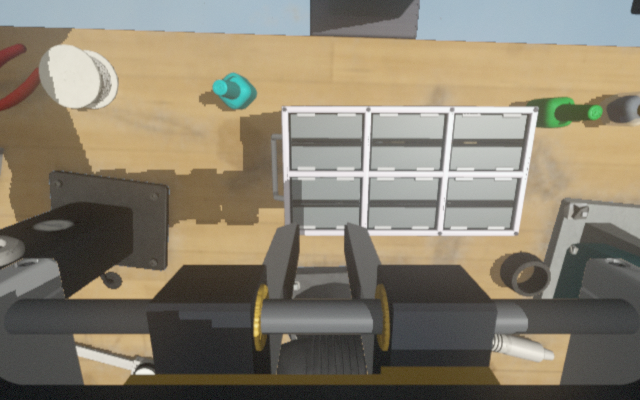

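Call:
step_arm(
  grip=[0.28,0.3,0.4,0.4,0.4],
  linear=[
    [-0.1,0,0.1],
    [-0.2,0.15,0.19],
    [-0.29,0.33,0.19],
    [-0.29,0.53,0.19],
    [-0.29,0.72,0.19],
  ],
  angular=[
    [0,0,0],
    [0,0,0],
    [0,0,0],
    [0,0,0],
    [0,0,0],
  ],
)

```text
time_s: 18.52
eef_pos: [0.4055, 0.0882, 0.2511]
eef_rot: [[-0.03, 1.0, 0.003], [1.0, 0.03, 0.001], [0.001, 0.003, -1.0]]
contact_force: [1.2, 0.4, -0.1]
grip_width: 0.0377
```

Call:
step_arm(
  grip=[0.4,0.4,0.4,0.4,0.4],
  linear=[
    [0,0.15,0],
    [0,0.28,0],
    [0,0.35,0],
    [0,0.35,0],
    [0,0.35,0],
  ],
  angular=[
    [0,0,0],
    [0,0,0],
    [0,0,0],
    [0,0,0],
    [0,0,0],
  ],
)

```text
time_s: 19.15
eef_pos: [0.4056, 0.1902, 0.2501]
eef_rot: [[-0.029, 1.0, 0.0], [1.0, 0.029, -0.001], [-0.001, 0.0, -1.0]]
contact_force: [0.0, -0.5, 0.4]
grip_width: 0.0377
```

```bash
python3 look.py w6; python3 -c "
import cv2
im=cv2.imread('pics/w6.png');cv2.imwrite('pics/z8.png',cv2.resize(im[100:240,220:420],None,fx=4,fy=4,interpolation=cv2.INTER_CUBIC))"
```

```text
19.15 [0.4056 0.1902 0.2501] [[-0.029, 1.0, 0.0], [1.0, 0.029, -0.001], [-0.001, 0.0, -1.0]] [ 0.  -0.5  0.4] 0.037663156545884535 [-0.56  0.28  0.08  1.99 -0.03  0.87  1.13]
```

View pics/z8.png

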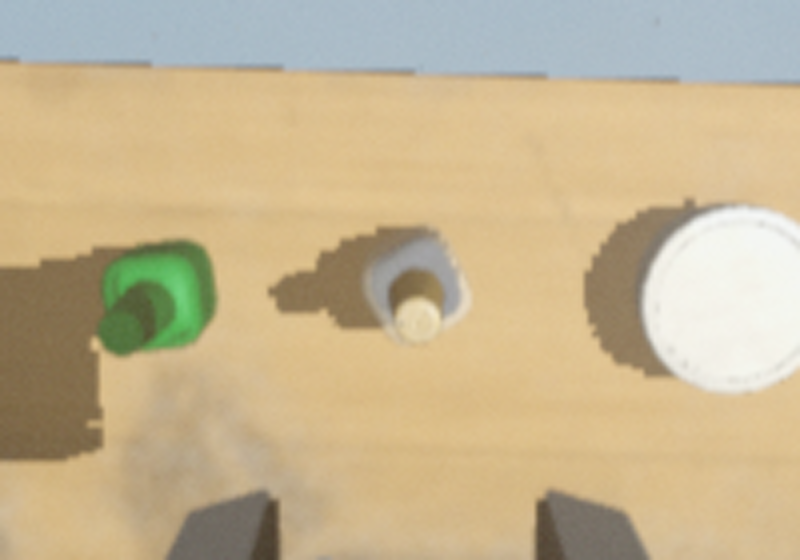

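View pics/w6.png

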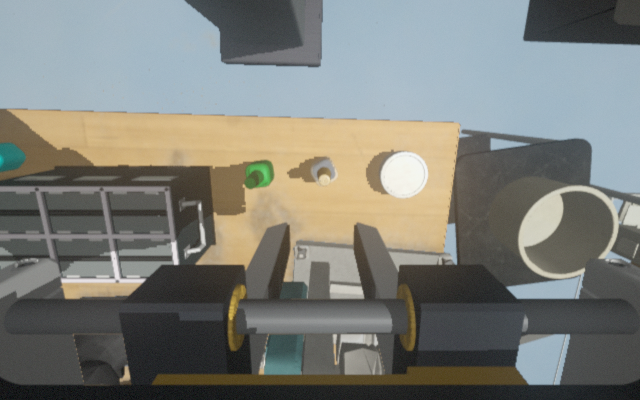

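```bash
python3 - <<'E'
from h import *
print(ray('wrist',(324,179.75),.079),ray('wrist',(324,179.75-.7),.079),ray('wrist',(297,243),0.01), ray('wrist',(404,175),.027))
# sees mill front height: scene
E
```

```text
[0.40516673 0.19225463 0.079     ] [0.40437785 0.1922305  0.079     ] [0.51014234 0.15842104 0.01      ] [0.40679531 0.29407261 0.027     ]
```

Call:
step_arm(
  grip=[0.4,0.4,0.4,0.4,0.4],
  linear=[
    [0,0.006,-0.1],
    [0,0.006,-0.25],
    [0,0.006,-0.42],
    [0,0.006,-0.57],
    [0,0.006,-0.657],
  ],
  angular=[
    [0,0,0],
    [0,0,0],
    [0,0,0],
    [0,0,0],
    [0,0,0],
  ],
)

```text
time_s: 19.82
eef_pos: [0.4051, 0.1914, 0.051]
eef_rot: [[-0.029, 1.0, -0.002], [1.0, 0.029, -0.002], [-0.002, -0.002, -1.0]]
contact_force: [-0.0, 0.0, 0.6]
grip_width: 0.0372
```

Call:
step_arm(
  grip=[0.4,0.1,0,0,0],
  linear=[
    [0,0,0],
    [0,0,0],
    [0,0,0],
    [0,0,0],
    [0,0,0],
  ],
  angular=[
    [0,0,0],
    [0,0,0],
    [0,0,0],
    [0,0,0],
    [0,0,0],
  ],
)

```text
time_s: 20.45
eef_pos: [0.4065, 0.1936, 0.0537]
eef_rot: [[-0.031, 1.0, 0.002], [1.0, 0.031, 0.001], [0.001, 0.002, -1.0]]
contact_force: [-0.5, -0.2, 7.9]
grip_width: 0.0165
```

Call:
step_arm(
  grip=[0,0,0,0,0],
  linear=[
    [0,0,0.1],
    [0,0,0.25],
    [0,0,0.4],
    [0,0,0.5],
    [0,-0.1,0.5],
  ],
  angular=[
    [0,0,0],
    [0,0,0],
    [0,0,0],
    [0,0,0],
    [0,0,0],
  ],
)

```text
time_s: 21.08
eef_pos: [0.4073, 0.1657, 0.2052]
eef_rot: [[-0.035, 0.999, 0.006], [0.999, 0.035, 0.004], [0.004, 0.006, -1.0]]
contact_force: [0.5, -0.3, -1.3]
grip_width: 0.0166
```

Call:
step_arm(
  grip=[0,0,0,0,0],
  linear=[
    [0.04,-0.18,0],
    [0.08,-0.38,0],
    [0.12,-0.58,0],
    [0.12,-0.78,0],
    [0.12,-0.9,0],
  ],
  angular=[
    [0,0,0],
    [0,0,0],
    [0,0,0],
    [0,0,0],
    [0,0,0],
  ],
)

```text
time_s: 21.7
eef_pos: [0.441, -0.1099, 0.203]
eef_rot: [[-0.027, 1.0, 0.0], [1.0, 0.027, -0.001], [-0.001, 0.0, -1.0]]
contact_force: [0.2, -0.1, -0.8]
grip_width: 0.0161
```

Call:
step_arm(
  grip=[0,0,0,0,0],
  linear=[
    [0,-0.04,0],
    [0,-0.073,0],
    [0,-0.073,0],
    [0,-0.073,0],
    [0,-0.073,0],
  ],
  angular=[
    [0,0,0],
    [0,0,0],
    [0,0,0],
    [0,0,0],
    [0,0,0],
  ],
)

```text
time_s: 22.32
eef_pos: [0.4417, -0.1276, 0.2026]
eef_rot: [[-0.033, 0.999, -0.0], [0.999, 0.033, 0.0], [0.0, -0.0, -1.0]]
contact_force: [-0.7, 0.0, -1.5]
grip_width: 0.0161
```

```bash
python3 look.py w7
```

```text
22.325 [ 0.4417 -0.1276  0.2026] [[-0.033, 0.999, -0.0], [0.999, 0.033, 0.0], [0.0, -0.0, -1.0]] [-0.7  0.  -1.5] 0.016114237421164686 [ 0.12  0.37  0.14  2.03 -0.07  0.75  1.9 ]
```

View pics/w7.png

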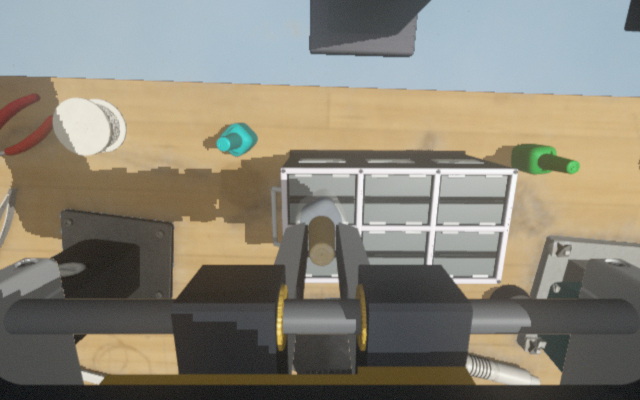

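Call:
step_arm(
  grip=[0,0,0,0,0],
  linear=[
    [0,-0.006,-0.02],
    [0,-0.006,-0.08],
    [0,-0.006,-0.15],
    [0,-0.006,-0.2],
    [0,-0.006,-0.23],
  ],
  angular=[
    [0,0,0],
    [0,0,0],
    [0,0,0],
    [0,0,0],
    [0,0,0],
  ],
)

```text
time_s: 23.0
eef_pos: [0.4412, -0.1304, 0.1327]
eef_rot: [[-0.031, 1.0, -0.001], [1.0, 0.031, 0.0], [0.0, -0.001, -1.0]]
contact_force: [-0.2, 0.0, 0.6]
grip_width: 0.0164
```

Call:
step_arm(
  grip=[0,0,0,0,0],
  linear=[
    [0,0,-0.05],
    [0,0,-0.1],
    [0,0,-0.15],
    [0,0,-0.2],
    [0,0,-0.23],
  ],
  angular=[
    [0,0,0],
    [0,0,0],
    [0,0,0],
    [0,0,0],
    [0,0,0],
  ],
)

```text
time_s: 23.62
eef_pos: [0.4415, -0.1304, 0.064]
eef_rot: [[-0.031, 1.0, -0.0], [1.0, 0.031, 0.0], [0.0, -0.0, -1.0]]
contact_force: [-0.3, -0.4, -1.4]
grip_width: 0.0164
```

Call:
step_arm(
  grip=[0,0,0,0,0],
  linear=[
    [0,0,-0.006],
    [0,0,-0.012],
    [0,0,-0.017],
    [0,0,-0.021],
    [0,0,-0.022],
  ],
  angular=[
    [0,0,0],
    [0,0,0],
    [0,0,0],
    [0,0,0],
    [0,0,0],
  ],
)

```text
time_s: 24.25
eef_pos: [0.442, -0.1306, 0.0587]
eef_rot: [[-0.031, 1.0, 0.001], [1.0, 0.031, -0.0], [-0.0, 0.001, -1.0]]
contact_force: [-0.9, 0.5, 8.4]
grip_width: 0.0164
```

Touched down as before (8 N at the same height).

Call:
step_arm(
  grip=[0.2,0.24,0.28,0.28,0.28],
  linear=[
    [0,0,0],
    [0,0,0],
    [0,0,0],
    [0,0,0],
    [0,0,0],
  ],
  angular=[
    [0,0,0],
    [0,0,0],
    [0,0,0],
    [0,0,0],
    [0,0,0],
  ],
)

```text
time_s: 24.88
eef_pos: [0.4415, -0.1304, 0.058]
eef_rot: [[-0.031, 1.0, -0.0], [1.0, 0.031, 0.0], [0.0, -0.0, -1.0]]
contact_force: [0.0, 0.1, 0.6]
grip_width: 0.0263
```

Call:
step_arm(
  grip=[0.28,0.28,0.28,0.28,0.28],
  linear=[
    [0,0,0.05],
    [0,0,0.12],
    [0,0,0.2],
    [0,0,0.3],
    [0,0,0.5],
  ],
  angular=[
    [0,0,0],
    [0,0,0],
    [0,0,0],
    [0,0,0],
    [0,0,0],
  ],
)

```text
time_s: 25.5
eef_pos: [0.44, -0.1299, 0.2078]
eef_rot: [[-0.031, 1.0, -0.005], [1.0, 0.031, 0.001], [0.001, -0.005, -1.0]]
contact_force: [0.9, -0.2, 0.7]
grip_width: 0.0262
```

Call:
step_arm(
  grip=[0.28,0.28,0.28,0.28,0.28],
  linear=[
    [0,0,0.15],
    [0,0,0.3],
    [0,0,0.3],
    [0,0,0.3],
    [0,0,0.3],
  ],
  angular=[
    [0,0,0],
    [0,0,0],
    [0,0,0],
    [0,0,0],
    [0,0,0],
  ],
)

```text
time_s: 26.12
eef_pos: [0.4406, -0.1301, 0.2966]
eef_rot: [[-0.031, 1.0, -0.003], [1.0, 0.031, 0.001], [0.001, -0.003, -1.0]]
contact_force: [0.0, -0.2, -0.5]
grip_width: 0.0262
```

```bash
python3 look.py w8; python3 -c "
from h import *
im=cams.snapshot('scene');cv2.imwrite('pics/s8.png',cv2.resize(im[130:310,190:430,::-1],None,fx=3.3,fy=3.3,interpolation=cv2.INTER_CUBIC))"
```

```text
26.125 [ 0.4406 -0.1301  0.2966] [[-0.031, 1.0, -0.003], [1.0, 0.031, 0.001], [0.001, -0.003, -1.0]] [ 0.  -0.2 -0.5] 0.026175772247232654 [ 0.1   0.25  0.17  1.89 -0.05  1.    1.88]
```

View pics/w8.png

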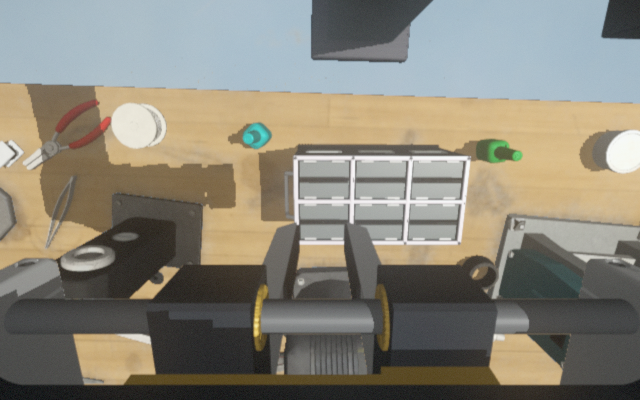

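View pics/s8.png

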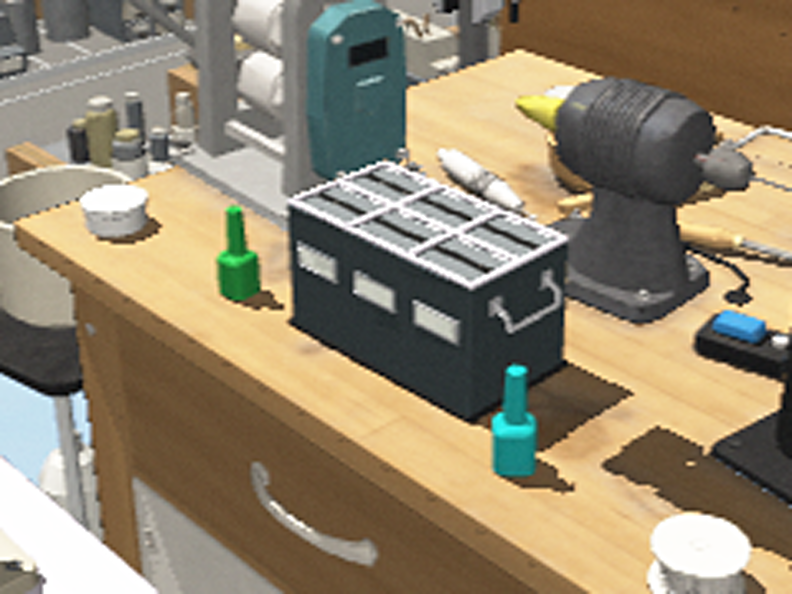

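Both bottles are in and all the flaps are shut. The look-alikes stand untouched, with the tin and spool where they were.

```bash
python3 -c "
from workcell import r
print(r.finish_job())"
```

```text
the job is handed in; nothing more can be done
None
```

Both bottles are in the rack, each set down upright on the floor of a free cell: the right-hand bottle in cell 6 and the left-hand one in cell 3. I handed the job in at about 26 s; no verdict is reported.

- **Finding the free cells:** With closed fingertips I met a cap at about 84 mm in cells 2, 1, 4 and 5. Cell 6 let the fingers pass at 83 mm with no force. I took cell 3 as free because the other four were full and did not probe it separately. The left-hand bottle went down there without resistance.
- **Setting down:** Both bottles touched the floor at the same tool height (58.7 mm), as expected for a cell floor at 5 mm, with 8–9 N. I then opened the fingers 10 mm and drew them straight up.
- **Last checks:** The wrist and scene pictures show all six flap pairs closed. The tin, the spool and both look-alikes appear unmoved, and the arm was clear about 0.18 m above the deck with no contact force. The flaps hide the bottles, so their final tilt was not seen directly.
- **What went less well:** The first probe, in cell 2, pressed down with 64 N at the fingertips on the hidden bottle's cap before I backed off. That is below the 120 N wrist limit. It exceeds the 40 N limit stated for the arm and gripper body, and I could not tell whether fingertips count under that limit. The later probes stayed under 15 N.
- **Disagreement:** The position estimates for the rack differed by up to 4 mm between cameras. I used the closest wrist views, and the bottles fitted without touching the sides.

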